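# Clip the drive rod onto a wiper crank pin

## Robot

A 6-joint arm with a two-finger parallel gripper is mounted at the origin on the work surface. World frame = base frame: x ahead of the robot, y to its left, z up, the work surface at z = 0. Lengths are in m, angles in rad, forces in N, time in s.
With the tool pointing down it reaches from about 0.275 to 0.85 m from the base axis. Payload 5.2 kg.
Tool frame: the origin (TCP) lies midway between the tips of the shut fingers; the grasp point (between the pads) lies r.hold_point_z behind it (r.hold_point_z is the distance from the TCP to the grasp point, in m); z points along the fingers, y is the line along which they close (so a half turn about z gives the same grasp; the last joint's range is limited). The gripper opens to 85 mm and grips with 20 to 120 N. Pads are 22 mm wide; open, the fingers measure 114 mm over their backs; the gripper's body (76 mm by 85 mm) begins 54 mm behind the grasp point. The pads swing forward as they close: fully open they stand 13 mm farther back than shut.
Start: joints at [-1.423, 0.259, 1.535, -0, 1.348, -0.203], TCP at [0.189, -0.517, 0.231] pointing down, gripper open.
Joint ranges: [-3.14, 3.14], [-0.91, 2.08], [0.19, 2.58], [-1.22, 4.36], [0.22, 2.71], [-3.12, 3.12]. Speed limits (rad/s): [2.57, 2.57, 3.14, 3.14, 3.14, 3.14].

## Interface

Orientations are given as a unit quaternion [w, x, y, z].
In Python, from cell import r, jaws, viewer gives the robot as it stands. The module is installed in compiled form; this text tells all that it offers. Calls block until the motion is done:
- r.move_ptp(position, orientation): joint-space move of the TCP to a pose.
- r.move_linear(position, frame=None, max_speed=0.15, force_limit=None): straight line of the TCP; frame=None keeps the orientation; max_speed is the mean speed in m/s. With force_limit (N) it stops when the force on the tool has changed by that much, and returns True; else False.
- r.goto_joints(angles): joint-space move.
- jaws.set_gripper(opening): opening from 0.0 (shut) to 1.0 (fully open); the grip force is fixed at half the most; returns when the fingers have stopped.
- r.hold(seconds).
- r.ik(position, orientation): joint angles nearest the present ones, or None.
- r.observe(): the state.
- viewer.grab_frame(name): name is "scene" or "top"; returns (picture, depth): 480x640x3 uint8, blue, green, red; 480x640 float32, m along the optical axis (not along the pixel's ray), 0 where there is no reading.
- viewer.get_calibration(name): a dict with "vertical_fov" (degrees; the focal length in pixels is half the picture's height over the tangent of half this angle, whatever the lens; pixels are square), "cx", "cy" (the principal point, pixels), "R" (3x3) and "t" (3): a world point X has camera coordinates R X + t. Camera axes: x right, y down, z forward; pixel columns grow to the right and rows downward; lengths in m; the calibration is good to about 2 mm. A picture is of the moment at which its call begins. get_calibration takes no time and is no camera call.
A pose or a line that the arm cannot do raises r.IKError and nothing moves.
- r.hand_in(): hands the job in; it is judged then, once.
Trained networks look in the newest picture that a camera, given by its name, has taken for a name from the list of things; names that differ only in an ending like _2 or _b are one class to them, and where a whole thing is asked for, a point or a joint stands for the part that bears it (a point fixed in the world has none). Each returns a list of dicts, best first, with "p" (0 to 1); they miss things now and then, are a little off and sometimes report something else, mostly with a low value. They report only what shows in the picture. A call takes as long as a camera call. They do not tell look-alikes from the thing itself.
- viewer.recognise(query, camera): "box" ([left, top, width, height] in pixels, round what is visible of it).
- viewer.mark_of(query, camera): "position" ([column, row] in pixels: a listed point, or the origin of a listed thing).
The state is a dict: "time": time; "q": joint angles; "qd": joint speeds; "joint_efforts": joint torques, N m; "ee_pos": TCP position; "tool_rot": TCP orientation; "wrist_force": force on the tool from outside, world axes, zero at the start; "moment": the same for the moment, N m; "opening": opening from 0.0 (shut) to 1.0 (fully open); "gripper_force": force on a finger pad.
Only numpy, scipy, OpenCV 4.12 (cv2) and the standard library are available. Lean on these libraries where they do the work, as an engineer would, in place of code of your own. Each camera call takes 0.05 s, during which the arm holds its last target. There are 200 camera calls.

## Task

Make up the open joint of the wiper drive: lay the big flat washer over the bare crank pin so that it lies flat on the black bush, then press down on the washer with the horseshoe clip to squeeze the spring under the bush, and push the clip sideways into the pin's groove until it snaps fully home. Do not force anything (about 30 N bends the clip), let go, and leave the other things on the bench where they are.

Things in the scene. Friction and masses are not known exactly. Their poses are not given: they have to be found in the camera images.
- drive: Wiper drive on a fixed 15 mm plywood board. Origin: on the bench, about under the bare crank pin. Its +x: along the 72 mm crank to the gearbox shaft and motor (top at 80 mm). Its -y: along the rod to an equal pin 155 mm off, already washered and clipped: leave it. Only these pins rise above 91 mm. Worn gears let the crank swing: pushed along the rod the pin gives way up to 12 mm, then is firm.
- pin_groove (a point): Middle of the groove in the bare, upright steel crank pin, on its axis (true while nothing pushes it), 94.5 mm above the bench. The pin is 18 mm in diameter above and below; the groove is 6.6 mm high (z 91.2 to 97.8 mm) and its core 12 mm in diameter.
- pin_top (a point): Centre of the top of the crank pin, 113 mm above the bench (18.5 mm above the middle of the groove). The last 6 mm of the pin taper to 12 mm diameter.
- bush (a joint): Black flanged bush around the crank pin, 38 mm in diameter, on a wave spring. Value (m): how far it is pressed down, 0 (its top at z 91 mm) to 0.004 (hard stop). The spring takes 3 N at first, 6 N at the stop. Under the washer: at 0 the clip cannot enter the groove, from 0.0025 it can, and at the stop the washer's top is 0.8 mm above the groove's lower edge, so a clip sliding flat on it runs in.
- washer_center (a point): Centre (half-way up) of the big loose flat steel washer, lying flat on the bench: 44 mm outside diameter, 21 mm bore, 5 mm thick, about 50 g.
- clip_seat (a point): Seat centre of the loose horseshoe clip (plate 4 mm thick, 64 g), half-way up it; on the pin's axis when home. Mouth opens to this frame's +x; z up. The prongs end 15 mm ahead of the seat, 31 mm wide overall. Bumps 5.5 mm ahead leave 9.6 mm: the sprung prongs spread to pass the 12 mm core (12 to 18 N), then the push drops by half or more until the slot's end, 6.3 mm behind the seat, meets it.
- clip_tab (a point): Middle of the clip's upright folded tab, its grip: 8 mm thick (x), 20 mm wide (y), top 26 mm and this point 14 mm above the clip's underside. It stands 32 mm behind (-x of) the seat centre, same axes. The plate from the tab to 22 mm ahead of its middle is 20 mm wide too.
- meter_a: Bystander: red-cased handheld multimeter lying flat, 185 x 90 x 38 mm; origin at its underside's centre.
- calculator: Bystander: pocket calculator, 160 x 78 x 16 mm; origin at its underside's centre.
- rheostat: Bystander: dark box with a knob, 85 x 125 x 72 mm; origin at its underside's centre.
- screwdriver: Bystander: screwdriver, 190 mm long.
- spanner: Bystander: spanner, 170 mm long.
- small_washer: Bystander: small washer, 26 mm in diameter, 4 mm thick, not for this pin; origin at its underside's centre.
Mind the look-alikes: they are no part of the job. What is meant by the part that bears clip_seat is not orange, and is the smaller of those in its own colour. Leave any red look-alike of the part that bears washer_center alone.

How it is judged:
On the way, in this order (a step that is already met when the one before it is completed fails the run):
1. the big washer lies flat on the bush, over the crank pin (horizontal distance between washer_center and pin_groove below 0.004 m and z of washer_center in the frame of pin_groove below 0.0005 m and angle between washer_center's own z axis and vertical below 0.06 rad), for 0.2 s.
2. the clip presses the bush down through the washer (value of joint bush above 0.002 m and contact force between clip and washer above 1 N), for 0.1 s.
At the end, for the whole second after the job is handed in: Clip seat within 2.5 mm of the pin axis and 2.5 mm of the groove mid height, flat within 0.12 rad; big washer under it within 4 mm of the axis, flat within 0.06 rad; bush kept down by over 1.2 mm; all released and at rest (horizontal distance between clip_seat and pin_groove below 0.0025 m and z of clip_seat in the frame of pin_groove between -0.0025 and 0.0025 m and angle between clip_seat's own z axis and vertical below 0.12 rad and horizontal distance between washer_center and pin_groove below 0.004 m and z of washer_center in the frame of pin_groove below -0.002 m and angle between washer_center's own z axis and vertical below 0.06 rad and value of joint bush above 0.0012 m and linear speed of each of clip, washer below 0.02 m/s); the robot touches nothing.
It fails at once if the clip is forced against the drive or the washer with more than 30 N (contact force between clip and drive above 30 N or contact force between clip and washer above 30 N).
It fails at once if the washer is forced against the drive with more than 30 N (contact force between washer and drive above 30 N).
It fails at once if a bystander is moved by more than 30 mm (distance of any of meter_a, calculator, rheostat, screwdriver, spanner, small_washer from where it was at the start of the episode above 0.03 m).
It also fails if it takes over 70 s, if anything falls off the work surface, if the arm or the gripper's body presses on something with over 40 N, if the wrist force passes 120 N, or if a joint passes its speed limit or range.

## Working session

There is one attempt and no reset: what is moved stays moved. The work goes in short steps, each a Python script; the robot and the scene stay as the last script left them, time stands still between calls to the robot, and variables do not carry over. Pictures are saved under pics/ and viewed, at most 10 in all, crops included, and the job is handed in when it is done.

```bash
mkdir -p pics
cat > h.py <<'E'
import numpy as np, cv2, json
from cell import r, jaws, viewer
def cal(n):
    c=viewer.get_calibration(n); f=240/np.tan(np.radians(c["vertical_fov"])/2)
    return f,c["cx"],c["cy"],np.array(c["R"]),np.array(c["t"])
def atz(n,u,v,z):
    f,cx,cy,R,t=cal(n); d=R.T@np.array([(u-cx)/f,(v-cy)/f,1]); o=-R.T@t
    return o+d*(z-o[2])/d[2]
def cloud(n,dep):
    f,cx,cy,R,t=cal(n); v,u=np.mgrid[:480,:640]
    P=np.stack([(u-cx)/f*dep,(v-cy)/f*dep,dep],-1)-t
    return P@R
def proj(n,X):
    f,cx,cy,R,t=cal(n); c=R@np.array(X)+t
    return np.array([cx+f*c[0]/c[2],cy+f*c[1]/c[2]])
E
cat > a.py <<'E'
from h import *
for n in("scene","top"):
    im,d=viewer.grab_frame(n); cv2.imwrite(f"pics/{n}0.png",im); np.save(f"{n}0.npy",d)
    f,cx,cy,R,t=cal(n); print(n,f,cx,cy,-R.T@t,R.round(3).tolist())
    for q,z in(("pin_top",.113),("pin_groove",.0945),("washer_center",.0025),("clip_seat",.002),("clip_tab",.014),("small_washer",0),("drive",0)):
        print(q,[(round(m["p"],2),np.round(m["position"]).tolist(),atz(n,*m["position"],z).round(4)[:2].tolist()) for m in viewer.mark_of(q,n)[:4]])
print(r.hold_point_z, r.observe())
E
python3 a.py
```

```text
scene 505.0716476153719 316.8096119991821 233.76766481442917 [ 1.38675562 -0.46963359  0.8754673 ] [[0.5, 0.866, 0.01], [0.544, -0.305, -0.782], [-0.674, 0.396, -0.623]]
pin_top [(0.87, [326.0, 228.0], [0.5548, 0.046]), (0.67, [323.0, 266.0], [0.6702, -0.0314])]
pin_groove [(0.59, [331.0, 237.0], [0.5699, 0.0519])]
washer_center [(0.7, [230.0, 268.0], [0.456, -0.1796]), (0.69, [331.0, 236.0], [0.4717, 0.1142]), (0.53, [227.0, 247.0], [0.3743, -0.1522]), (0.51, [262.0, 258.0], [0.4614, -0.0905])]
clip_seat [(0.89, [130.0, 309.0], [0.4735, -0.4334]), (0.52, [176.0, 310.0], [0.5277, -0.3412]), (0.51, [208.0, 317.0], [0.5852, -0.2865]), (0.23, [323.0, 266.0], [0.565, 0.0323])]
clip_tab [(0.79, [182.0, 293.0], [0.492, -0.3153]), (0.68, [220.0, 319.0], [0.6134, -0.267]), (0.52, [146.0, 294.0], [0.4528, -0.3903])]
small_washer [(0.41, [240.0, 312.0], [0.6055, -0.2161])]
drive [(0.85, [323.0, 264.0], [0.554, 0.0385])]
top 489.01781196812595 318.06332082554337 239.0901578099908 [0.35236936 0.03355299 1.22444738] [[0.022, -1.0, 0.015], [-0.984, -0.025, -0.176], [0.176, -0.011, -0.984]]
pin_top
[... 644 characters left out ...]
q': array([-1.42278993e+00,  2.58540682e-01,  1.53498242e+00, -6.43163195e-06,
        1.34797049e+00, -2.02794278e-01]), 'qd': array([ 5.97957697e-04,  3.78262722e-04, -1.46459276e-03,  3.76775871e-05,
        1.25244588e-04,  3.56830375e-04]), 'joint_efforts': array([ 2.76756691e-03, -4.45849550e+01, -2.90880328e+01, -3.04991072e-04,
        5.72221070e-04, -4.07267385e-05]), 'ee_pos': array([ 0.18903367, -0.51651823,  0.23134876]), 'tool_rot': array([ 4.94245589e-05,  9.84656633e-01,  1.74503045e-01, -4.49179557e-06]), 'wrist_force': array([-0.20449025,  0.26142978, -1.01539784]), 'moment': array([ 0.02808377,  0.08414536, -0.00179006]), 'gripper_force': 0.0, 'opening': 1.001105530596843}
```

Run:
```python
from h import *
a=cv2.imread("pics/scene0.png");b=cv2.imread("pics/top0.png")
cv2.imwrite("pics/topc.png",cv2.resize(b[190:340,340:540],(800,600),interpolation=cv2.INTER_CUBIC))
```

```text
(no output)
```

View pics/top0.png

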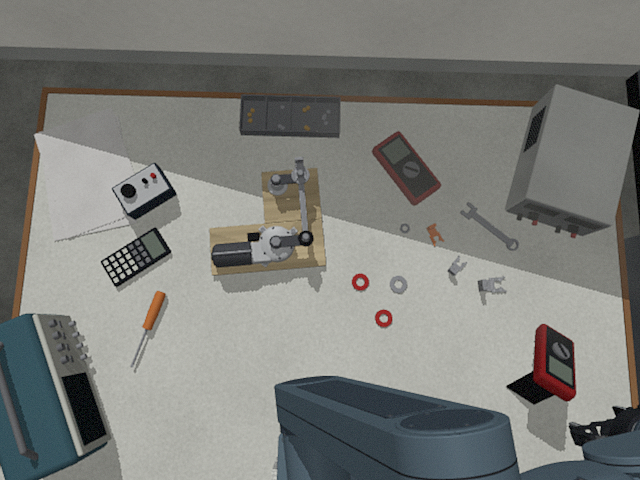

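View pics/scene0.png

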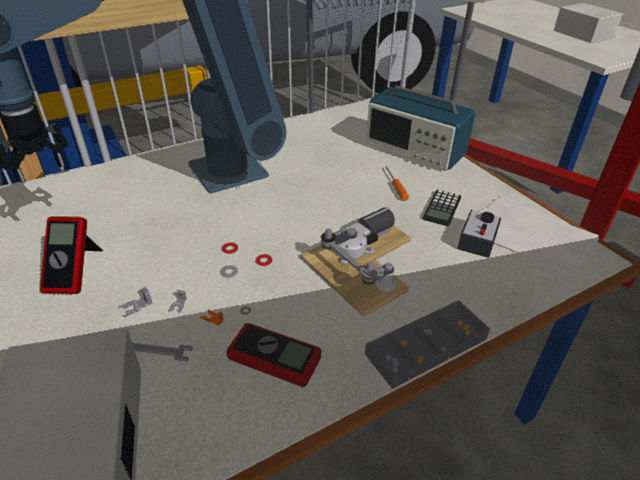

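View pics/topc.png

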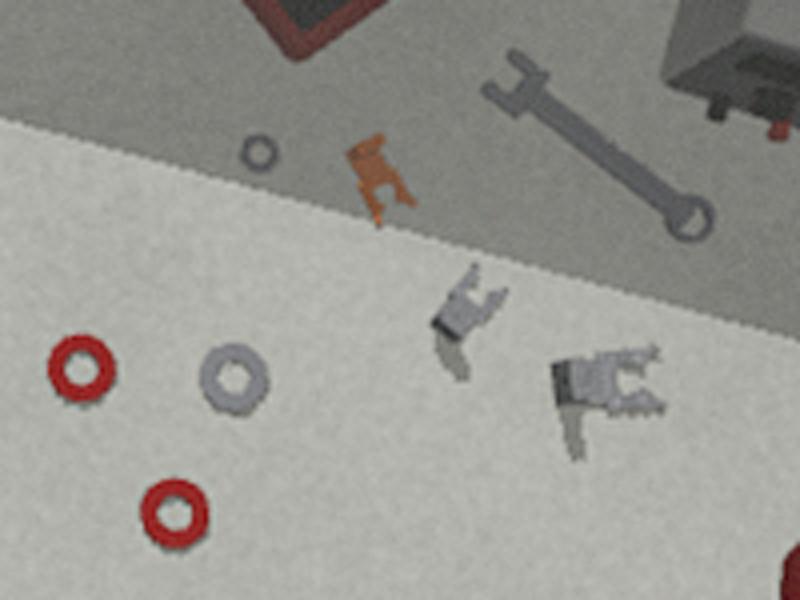

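The top view shows the grey washer at (399,285) and the smaller grey clip at (456,266), with its tab at (452,271) and its mouth facing up and to the right. The bare pin is at (305,236), and the finished pin is near (300,163). I'll fit these geometrically.

```bash
cat > b.py <<'E'
from h import *
for n in("top","scene"):
    im=cv2.imread(f"pics/{n}0.png"); d=np.load(f"{n}0.npy"); P=cloud(n,d); ok=d>0
    m=ok&(abs(P[...,0]-.62)<.16)&(abs(P[...,1]-.05)<.09)&(P[...,2]>.099)&(P[...,2]<.13)
    k,l,s,c=cv2.connectedComponentsWithStats(m.astype(np.uint8))
    for i in range(1,k):
        if s[i,4]>4:
            q=P[l==i]; q=q[q[:,2]>.107] if (q[:,2]>.107).sum()>3 else q
            print(n,"pin",s[i,4],c[i].round(1),q.mean(0).round(4),np.ptp(q,axis=0).round(4), atz(n,*c[i],.11).round(4))
    # bench parts: rectify bench plane, 0.5 mm/px, x right 0.40..0.62, y up -0.40..-0.12
    for name,(x0,x1,y0,y1),z in (("washer",(.42,.50,-.225,-.145),.005),("clip",(.47,.57,-.37,-.28),.004)):
        S=4000; xs=np.arange(x0,x1,1/S); ys=np.arange(y0,y1,1/S); X,Y=np.meshgrid(xs,ys)
        f,cx,cy,R,t=cal(n); C=np.stack([X,Y,0*X+z],-1)@R.T+t
        w=cv2.remap(im,(cx+f*C[...,0]/C[...,2]).astype(np.float32),(cy+f*C[...,1]/C[...,2]).astype(np.float32),cv2.INTER_CUBIC)
        cv2.imwrite(f"pics/{name}_{n}.png",w[::-1])
        g=cv2.GaussianBlur(w,(0,0),3).astype(float).mean(2); th,mk=cv2.threshold(g.astype(np.uint8),0,255,cv2.THRESH_OTSU+cv2.THRESH_BINARY_INV)
        cn,_=cv2.findContours(mk,cv2.RETR_EXTERNAL,cv2.CHAIN_APPROX_NONE)
        c=max(cn,key=cv2.contourArea); (a,b),rad=cv2.minEnclosingCircle(c); M=cv2.moments(c)
        print(n,name,"centroid",x0+M["m10"]/M["m00"]/S,y0+M["m01"]/M["m00"]/S,"circ",x0+a/S,y0+b/S,rad/S,th)
a=[cv2.resize(cv2.imread(f"pics/clip_{n}.png"),(400,360)) for n in("top","scene")]
b=[cv2.resize(cv2.imread(f"pics/washer_{n}.png"),(240,240)) for n in("top","scene")]
o=np.zeros((600,800,3),np.uint8); o[:360,:400]=a[0];o[:360,400:]=a[1];o[360:,:240]=b[0];o[360:,400:640]=b[1]
cv2.imwrite("pics/comb.png",o)
E
python3 b.py
```

```text
top pin 62 [299.3 160.7] [0.7409 0.0708 0.1175] [0.0111 0.0192 0.015 ] [0.7401 0.0702 0.11  ]
top pin 57 [300.7 173.2] [0.7099 0.0668 0.1109] [0.0147 0.0167 0.0089] [0.7091 0.0661 0.11  ]
top pin 47 [305.9 237.1] [0.5561 0.0506 0.1108] [0.0145 0.0162 0.0087] [0.5556 0.0496 0.11  ]
top washer centroid 0.46000117976770616 -0.18232102843641454 circ 0.45945096206665037 -0.18201455688476564 0.02432370948791504 153.0
top clip centroid 0.5581633058052248 -0.33343614225067164 circ 0.553125 -0.325125 0.047855602264404294 151.0
scene pin 45 [327.9 231.4] [0.5597 0.0475 0.1107] [0.0144 0.0122 0.0064] [0.5636 0.0451 0.11  ]
scene pin 55 [369.3 266.1] [0.7141 0.0639 0.1105] [0.0162 0.0155 0.0072] [0.7174 0.0616 0.11  ]
scene pin 79 [378.8 272.2] [0.7456 0.0679 0.1158] [0.0104 0.0207 0.0141] [0.7446 0.0685 0.11  ]
scene washer centroid 0.46612818356259966 -0.18644463030801436 circ 0.46647021865844723 -0.1854592399597168 0.02454855537414551 147.0
scene clip centroid 0.5025112781256387 -0.3276068185900175 circ 0.5045756492614746 -0.3278354835510254 0.03733467864990234 143.0
```

View pics/comb.png

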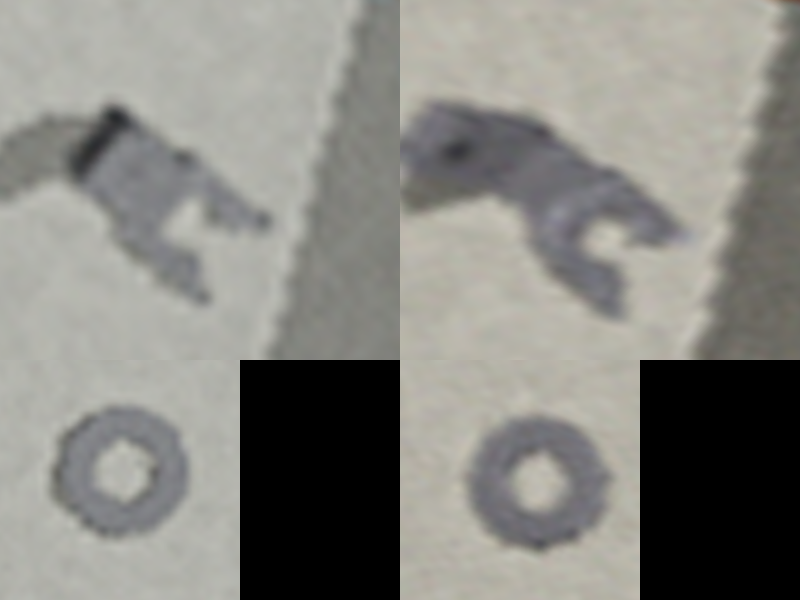

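Both cameras agree on the drive: its +x lies at about 96° in world. The clip yaw is about -36°. The two cameras differ by about 5 mm, so I'll use the mean. First I'll touch the bare bench to learn the fingertip height at the two grip openings.

```bash
cat >> h.py <<'E'
def Q(deg): a=np.radians(deg)/2; return [0,np.cos(a),np.sin(a),0]
def st(tag):
    o=r.observe(); print(tag,"t%.1f"%o["time"],o["ee_pos"].round(4),"F",o["wrist_force"].round(1),"op %.3f"%o["opening"],"gf %.1f"%o["gripper_force"]); return o
W=np.array([.463,-.184]); PIN=np.array([.558,.049]); TAB=np.array([.495,-.3175])
D=np.array([np.cos(np.radians(96)),np.sin(np.radians(96))])
E
python3 - <<'E'
from h import *
p=[.40,-.26]
jaws.set_gripper(.53); r.move_ptp([*p,.03],Q(6)); st("a")
print(r.move_linear([*p,-.015],max_speed=.04,force_limit=4)); st("touch .53")
r.move_linear([*p,.02]); jaws.set_gripper(.24)
print(r.move_linear([*p,-.015],max_speed=.04,force_limit=4)); st("touch .24")
r.move_linear([*p,.08]); jaws.set_gripper(.78); st("end")
E
```

```text
a t2.7 [ 0.4005 -0.2613  0.0306] F [ 0.2 -0.4 -0. ] op 0.531 gf 0.0
True
touch .53 t3.5 [ 0.3998 -0.2598 -0.0022] F [-1.5  1.2 10.3] op 0.533 gf 4.7
True
touch .24 t4.7 [ 4.0e-01 -2.6e-01  1.0e-04] F [-0.7  1.1  8.9] op 0.242 gf 4.3
end t5.9 [ 0.4    -0.26    0.0798] F [-0.1  0.4 -0.5] op 0.780 gf 0.0
```

Run:
```python
from h import *
r.move_ptp([*W,.06],Q(6)); 
print(r.move_linear([*W,-.0008],max_speed=.08,force_limit=8)); st("down")
jaws.set_gripper(.3); st("grip")
o=r.observe()["ee_pos"]
r.move_linear([*W,.12]); st("lift")
# above pin, washer underside ~125
r.move_ptp([*PIN,.135],Q(6)); r.hold(.3); st("over")
for n in("top","scene"):
    im,d=viewer.grab_frame(n); cv2.imwrite(f"pics/{n}1.png",im); np.save(f"{n}1.npy",d)
    u,v=proj(n,[*PIN,.125]).astype(int); u=np.clip(u,60,580); v=np.clip(v,60,420)
    cv2.imwrite(f"pics/{n}1c.png",cv2.resize(im[v-50:v+50,u-50:u+50],(400,400),interpolation=cv2.INTER_CUBIC)); print(n,u,v)
cv2.imwrite("pics/c1.png",np.hstack([cv2.imread(f"pics/{n}1c.png") for n in("top","scene")]))
```

```text
False
down t7.3 [ 0.4633 -0.1843 -0.0005] F [0.3 0.2 0.7] op 0.781 gf 0.0
grip t7.7 [ 4.634e-01 -1.843e-01  4.000e-04] F [-2.   0.6  8.1] op 0.461 gf 59.4
lift t8.7 [ 0.4624 -0.1836  0.1192] F [-0.2 -0.6 -0.4] op 0.466 gf 60.4
over t9.9 [0.558  0.0478 0.135 ] F [ 0.8  0.2 -1.1] op 0.463 gf 60.4
top 306 234
scene 328 224
```

View pics/c1.png

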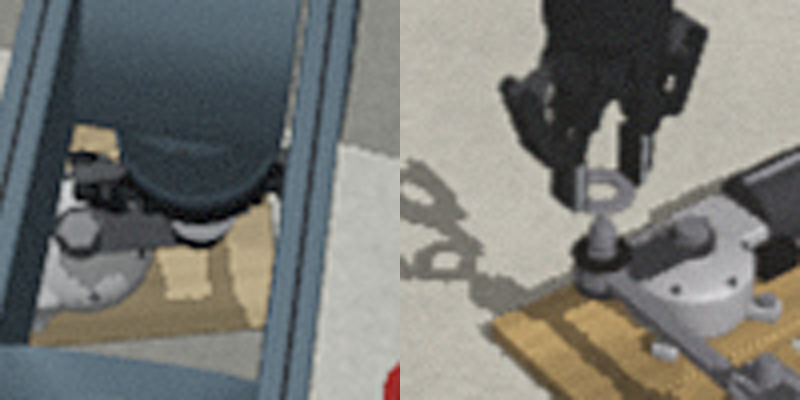

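The scene crop shows the washer held flat between the fingertips, just above the pin at (600,240). I'll measure its actual centre relative to the pin in the same camera.

```bash
cat > c.py <<'E'
from h import *
n="scene"; im=cv2.imread("pics/scene1.png"); d=np.load("scene1.npy"); P=cloud(n,d)
for q,z in(("washer_center",.136),("pin_top",.113)):
    print(q,[(round(m["p"],2),np.round(m["position"],1).tolist(),atz(n,*m["position"],z).round(4)[:2].tolist()) for m in viewer.mark_of(q,n)[:5]])
x=np.array([np.cos(np.radians(6)),np.sin(np.radians(6))])
m=(d>0)&(np.hypot(P[...,0]-.56,P[...,1]-.05)<.06)&(P[...,2]>.126)&(P[...,2]<.146)
g=im.mean(2); mm=m&(g>85)
for M in(m,mm):
    q=P[M]; print(M.sum(),q.mean(0).round(4),np.percentile(q,[2,98],axis=0).round(4).tolist())
# rectified at z=.1375
S=4000; X,Y=np.meshgrid(np.arange(.50,.62,1/S),np.arange(-.01,.11,1/S)); f,cx,cy,R,t=cal(n)
C=np.stack([X,Y,0*X+.138],-1)@R.T+t
w=cv2.remap(im,(cx+f*C[...,0]/C[...,2]).astype(np.float32),(cy+f*C[...,1]/C[...,2]).astype(np.float32),cv2.INTER_CUBIC)
cv2.imwrite("pics/rect1.png",w[::-1])
E
python3 c.py
```

```text
washer_center [(0.55, [327.7, 221.1], [0.5567, 0.048]), (0.55, [263.2, 257.5], [0.6016, -0.1454]), (0.41, [227.5, 247.6], [0.5312, -0.2013])]
pin_top [(0.71, [324.8, 229.5], [0.5567, 0.0404])]
132 [0.5625 0.0516 0.1389] [[0.5411, 0.0204, 0.1344], [0.5786, 0.073, 0.1452]]
109 [0.5629 0.0509 0.1382] [[0.5406, 0.0255, 0.1343], [0.5789, 0.0739, 0.143]]
```

View pics/rect1.png

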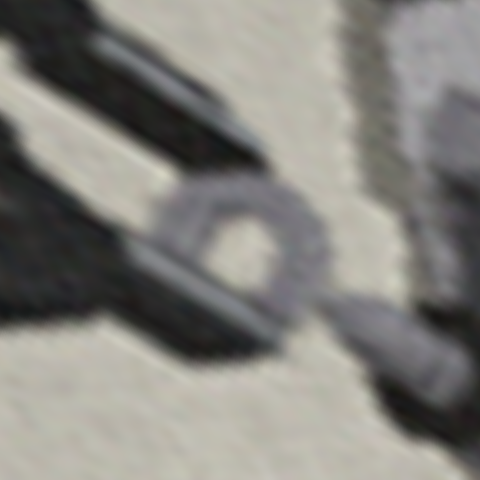

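In scene-camera terms the washer centre is at about (0.5604, 0.0475) and the pin top at about (0.5604, 0.0501). I'll shift +y 2.3 mm and descend by feel.

Run:
```python
from h import *
p=[.5578,.0512]
r.move_linear([*p,.122],max_speed=.08); st("pre")
print(r.move_linear([*p,.105],max_speed=.05,force_limit=4)); r.hold(.2); st("mid")
if abs(r.observe()["ee_pos"][2]-.105)<.002:
    print(r.move_linear([*p,.089],max_speed=.04,force_limit=3)); st("low")
```

```text
pre t10.5 [0.5572 0.0514 0.1213] F [ 0.4  0.1 -0.3] op 0.461 gf 60.4
False
mid t11.2 [0.558  0.0512 0.1052] F [-0.2 -0.8 -1. ] op 0.466 gf 60.4
True
low t11.6 [0.5577 0.0512 0.0882] F [-0.3 -0.   3.5] op 0.467 gf 61.2
```

Run:
```python
from h import *
jaws.set_gripper(.62); st("rel"); r.hold(.2)
r.move_linear([.5577,.0512,.15],max_speed=.15); st("up")
r.move_ptp([*TAB,.09],Q(-36)); st("over tab")
for n in("scene","top"):
    im,d=viewer.grab_frame(n); cv2.imwrite(f"pics/{n}2.png",im); np.save(f"{n}2.npy",d)
    print(n,[(round(m["p"],2),atz(n,*m["position"],.014).round(4)[:2].tolist()) for m in viewer.mark_of("clip_tab",n)[:4]])
    print(n,[(round(m["p"],2),atz(n,*m["position"],.091).round(4)[:2].tolist()) for m in viewer.mark_of("washer_center",n)[:4]])
im=cv2.imread("pics/scene2.png")
u,v=proj("scene",[.52,-.325,.02]).astype(int); a=im[max(v-60,0):v+60,max(u-60,0):u+60]
u,v=proj("scene",[*PIN,.1]).astype(int); b=im[v-60:v+60,u-60:u+60]
cv2.imwrite("pics/c2.png",np.hstack([cv2.resize(x,(400,400),interpolation=cv2.INTER_CUBIC) for x in(a,b)]))
```

```text
rel t11.9 [0.5569 0.0512 0.0876] F [ 0.7  0.6 -0.1] op 0.620 gf 0.0
up t12.7 [0.5574 0.0512 0.1496] F [-0.5  0.2 -0.1] op 0.619 gf 0.0
over tab t14.1 [ 0.4954 -0.3164  0.09  ] F [-0.7  0.5  0.1] op 0.621 gf 0.0
scene [(0.76, [0.4882, -0.3168]), (0.73, [0.6152, -0.2694]), (0.54, [0.4644, -0.3892])]
scene [(0.69, [0.4833, -0.1882]), (0.59, [0.562, -0.1226]), (0.57, [0.5534, 0.0515])]
top [(0.59, [0.6096, -0.2762]), (0.52, [0.6096, -0.4216]), (0.43, [0.4949, -0.3147])]
top [(0.69, [0.5633, 0.0493]), (0.6, [0.4609, -0.0817]), (0.55, [0.7289, -0.1856]), (0.43, [0.378, -0.1303])]
```

View pics/c2.png

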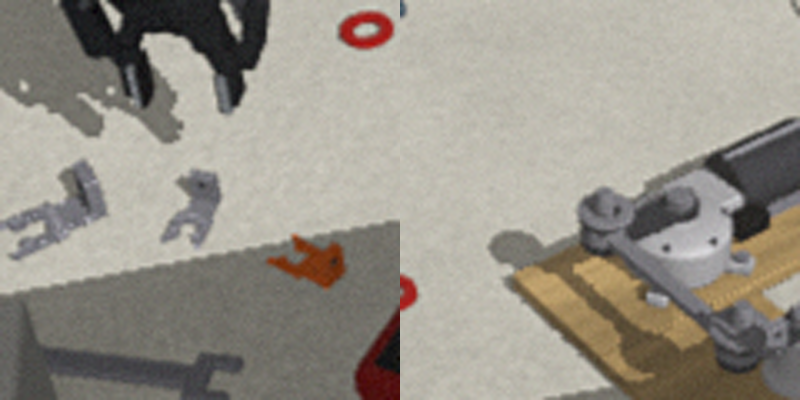

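The washer sits flat on the bush around the pin (right crop, about (605,210)). Now the clip.

```bash
cat > g.py <<'E'
from h import *
T=np.array([.494,-.316])
r.move_linear([*T,.05]); r.move_linear([*T,.0015],max_speed=.08,force_limit=8); st("down")
jaws.set_gripper(.05); st("grip")
r.move_linear([*T,.16],max_speed=.2); st("lift")
B=PIN-D*.065
r.move_ptp([*B,.135],Q(96)); r.hold(.3); st("over")
n="scene"; im,d=viewer.grab_frame(n); cv2.imwrite("pics/scene3.png",im); np.save("scene3.npy",d)
S=4000;f,cx,cy,R,t=cal(n)
o=[]
for z,x0,y0 in((.1365,.50,-.06),(.113,.50,-.01)):
    X,Y=np.meshgrid(np.arange(x0,x0+.1,1/S),np.arange(y0,y0+.1,1/S))
    C=np.stack([X,Y,0*X+z],-1)@R.T+t
    o.append(cv2.remap(im,(cx+f*C[...,0]/C[...,2]).astype(np.float32),(cy+f*C[...,1]/C[...,2]).astype(np.float32),cv2.INTER_CUBIC)[::-1])
cv2.imwrite("pics/c3.png",np.hstack(o))
for q,z in(("clip_seat",.1355),("clip_tab",.1475),("pin_top",.113),("pin_groove",.0945)):
    print(q,[(round(m["p"],2),atz(n,*m["position"],z).round(4)[:2].tolist()) for m in viewer.mark_of(q,n)[:5]])
E
python3 g.py
```

```text
down t15.5 [ 0.4942 -0.3162  0.0016] F [0.7 0.  0.6] op 0.619 gf 0.0
grip t15.9 [ 0.4943 -0.3163  0.0023] F [-0.7  0.1  6.1] op 0.221 gf 58.7
lift t16.9 [ 0.4933 -0.3153  0.1586] F [-0.4  0.  -1.8] op 0.219 gf 58.5
over t18.8 [ 0.5648 -0.0161  0.135 ] F [-0.6  0.2 -1.5] op 0.219 gf 58.5
clip_seat [(0.85, [0.6128, -0.4383]), (0.59, [0.708, -0.3145]), (0.5, [0.5681, 0.0115])]
clip_tab [(0.78, [0.5984, -0.4068]), (0.7, [0.7199, -0.3003]), (0.58, [0.8003, 0.3092]), (0.46, [0.5578, -0.0149])]
pin_top [(0.53, [0.5577, 0.0512])]
pin_groove [(0.65, [0.5589, 0.0475])]
```

View pics/c3.png

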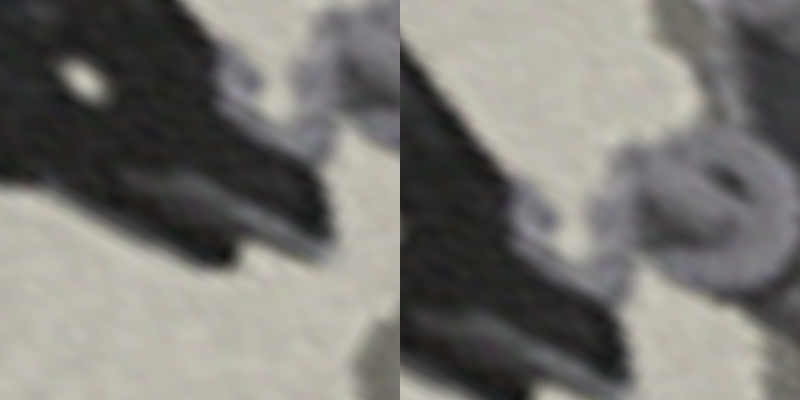

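The clip is held straight with its mouth toward the pin. In the left panel its slot centre is at about (279,80), and comparing it with the pin puts the clip line about 7 mm too far in +x. I'll shift it and check from both cameras.

```bash
cat > k.py <<'E'
from h import *
P2=np.array([.551,.049]); B=P2-D*.062   # tips ~15 mm short of axis
r.move_linear([*B,.122],max_speed=.1); r.hold(.3); st("over")
S=4000; o=[]
for n in("scene","top"):
    im,d=viewer.grab_frame(n); cv2.imwrite(f"pics/{n}4.png",im); np.save(f"{n}4.npy",d)
    f,cx,cy,R,t=cal(n); z=.1225 if n=="scene" else .1225; z=.118
    X,Y=np.meshgrid(np.arange(.50,.60,1/S),np.arange(-.02,.08,1/S))
    C=np.stack([X,Y,0*X+z],-1)@R.T+t
    w=cv2.remap(im,(cx+f*C[...,0]/C[...,2]).astype(np.float32),(cy+f*C[...,1]/C[...,2]).astype(np.float32),cv2.INTER_CUBIC)[::-1].copy()
    # expected clip axis & tips in robot frame
    w=cv2.convertScaleAbs(w,alpha=1.4,beta=20)
    o.append(w)
    print(n,"pin_top",[(round(m["p"],2),np.round(m["position"],1).tolist(),atz(n,*m["position"],.113).round(4)[:2].tolist()) for m in viewer.mark_of("pin_top",n)[:2]])
    print(n,"seat",[(round(m["p"],2),np.round(m["position"],1).tolist(),atz(n,*m["position"],.122).round(4)[:2].tolist()) for m in viewer.mark_of("clip_seat",n)[:5]])
cv2.imwrite("pics/c4.png",np.hstack(o))
E
python3 k.py
```

```text
over t19.6 [ 0.5579 -0.0128  0.1224] F [-0.   0.2 -0.5] op 0.219 gf 58.5
scene pin_top [(0.86, [329.8, 230.8], [0.5671, 0.0484])]
scene seat [(0.62, [207.3, 316.7], [0.6936, -0.3115]), (0.56, [129.4, 309.3], [0.5982, -0.4402]), (0.55, [320.6, 228.3], [0.5574, 0.0279]), (0.44, [305.4, 228.4], [0.5398, -0.0045])]
top pin_top [(0.47, [304.5, 236.4], [0.5565, 0.0528]), (0.28, [137.0, 257.0], [0.4992, 0.4334])]
top seat [(0.72, [497.8, 284.4], [0.4553, -0.388]), (0.63, [315.0, 234.2], [0.5606, 0.0287]), (0.61, [437.7, 236.0], [0.5635, -0.2536])]
```

View pics/c4.png

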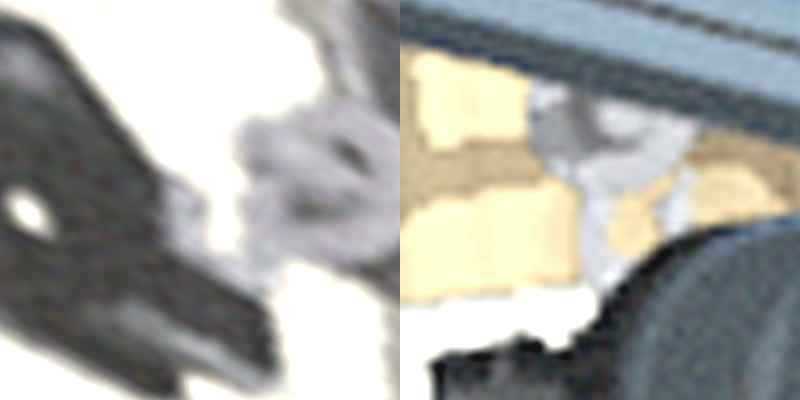

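Allowing for plane height, both cameras now put the clip line within about 1 mm of the pin. I'll press down by feel.

```bash
cat >> h.py <<'E'
PN=np.array([.5515,.050])
E
python3 - <<'E'
from h import *
B=PN-D*.0575
r.move_linear([*B,.106],max_speed=.08); r.hold(.2); st("pre")
print(r.move_linear([*B,.0915],max_speed=.02,force_limit=8)); st("press"); r.hold(.3); o=st("held"); print(o["moment"].round(2))
E
```

```text
pre t20.5 [ 0.5578 -0.0073  0.1063] F [-0.1 -0.1 -0.9] op 0.214 gf 58.5
True
press t21.1 [ 0.5583 -0.0075  0.0934] F [-0.5  0.4  5.6] op 0.216 gf 59.2
held t21.4 [ 0.5583 -0.0075  0.0935] F [-0.4  1.4  6.1] op 0.214 gf 59.2
[0.23 0.06 0.04]
```

Run:
```python
from h import *
z=.0933
for s in (.052,.048,.045,.042,.040,.038,.036):
    b=PN-D*s; h=r.move_linear([*b,z],max_speed=.02,force_limit=15); o=st((s,h))
    if h: break
```

```text
(0.052, False) t21.9 [ 0.5576 -0.002   0.0938] F [-0.5 -1.6  6. ] op 0.217 gf 59.3
(0.048, False) t22.2 [0.5572 0.0019 0.0939] F [ 0.4 -1.7  6.8] op 0.216 gf 59.3
(0.045, False) t22.5 [0.557  0.0047 0.094 ] F [ 0.3 -3.7  6.3] op 0.213 gf 59.4
(0.042, False) t22.8 [0.5569 0.0068 0.0941] F [ 0.2 -5.2  6.8] op 0.217 gf 59.4
(0.04, False) t23.1 [0.557  0.0083 0.0942] F [ 0.9 -8.6  6.5] op 0.216 gf 59.4
(0.038, False) t23.3 [0.5568 0.0106 0.0942] F [ 1.5 -6.9  6.2] op 0.215 gf 59.4
(0.036, False) t23.6 [0.5564 0.0133 0.0941] F [ 0.2 -3.3  7.4] op 0.215 gf 59.5
```

Run:
```python
from h import *
z=.0933
for s in (.034,.0325,.031,.0295,.028):
    b=PN-D*s; h=r.move_linear([*b,z],max_speed=.015,force_limit=10); o=st((s,h))
    if h: break
im,d=viewer.grab_frame("scene"); cv2.imwrite("pics/scene5.png",im)
u,v=proj("scene",[.56,.04,.1]).astype(int); cv2.imwrite("pics/c5.png",cv2.resize(im[v-40:v+40,u-50:u+50],(750,600),interpolation=cv2.INTER_CUBIC))
```

```text
(0.034, False) t23.8 [0.5561 0.0154 0.0941] F [ 0.7 -3.3  6.8] op 0.215 gf 59.4
(0.0325, False) t24.1 [0.5561 0.0164 0.0942] F [ 0.4 -5.1  7.7] op 0.222 gf 59.4
(0.031, False) t24.3 [0.5562 0.0167 0.0943] F [  0.  -10.2   7.3] op 0.216 gf 59.4
(0.0295, False) t24.6 [0.5564 0.0169 0.0944] F [  1.7 -13.7   6.3] op 0.217 gf 59.4
(0.028, False) t24.8 [0.5565 0.0171 0.0946] F [  0.3 -18.5   5. ] op 0.213 gf 59.3
```

The push force peaked, dropped, then met a firm wall at TCP y≈0.0167. That matches the snap and the slot end. I'll relax the push, release, back off and check.

Run:
```python
from h import *
b=PN-D*.033
r.move_linear([*b,.094],max_speed=.02); st("relax")
jaws.set_gripper(.5); r.hold(.2); st("open")
o=r.observe()["ee_pos"]
r.move_linear([o[0],o[1],.17],max_speed=.15); r.move_ptp([.50,-.20,.25],Q(96)); st("away")
n="top"; S=8000; out=[]
for n in("scene","top"):
    im,d=viewer.grab_frame(n); cv2.imwrite(f"pics/{n}6.png",im)
    for q,z in(("clip_seat",.094),("clip_tab",.106),("pin_top",.113),("washer_center",.0895)):
        print(n,q,[(round(m["p"],2),atz(n,*m["position"],z).round(4)[:2].tolist()) for m in viewer.mark_of(q,n)[:6] if np.hypot(*(atz(n,*m["position"],z)[:2]-[.56,.04]))<.07])
    f,cx,cy,R,t=cal(n); X,Y=np.meshgrid(np.arange(.515,.600,.085/400),np.arange(-.025,.08,.105/500))
    C=np.stack([X,Y,0*X+.096],-1)@R.T+t
    out.append(cv2.remap(im,(cx+f*C[...,0]/C[...,2]).astype(np.float32),(cy+f*C[...,1]/C[...,2]).astype(np.float32),cv2.INTER_CUBIC)[::-1][:500,:400])
cv2.imwrite("pics/c6.png",np.hstack(out))
```

```text
relax t25.3 [0.5554 0.0164 0.0943] F [ 0.5 -5.8  4.6] op 0.215 gf 59.2
open t25.8 [0.5548 0.0174 0.0938] F [-0.3  0.  -0.6] op 0.504 gf 0.0
away t27.4 [ 0.4998 -0.1989  0.2489] F [ 0.   0.8 -0.7] op 0.499 gf 0.0
scene clip_seat []
scene clip_tab [(0.63, [0.5488, 0.0201])]
scene pin_top [(0.56, [0.5645, 0.0454])]
scene washer_center [(0.47, [0.5666, 0.0497])]
top clip_seat [(0.6, [0.5526, 0.0548])]
top clip_tab [(0.46, [0.56, 0.0211])]
top pin_top [(0.94, [0.5487, 0.0575])]
top washer_center [(0.56, [0.5579, 0.0551])]
```

View pics/c6.png

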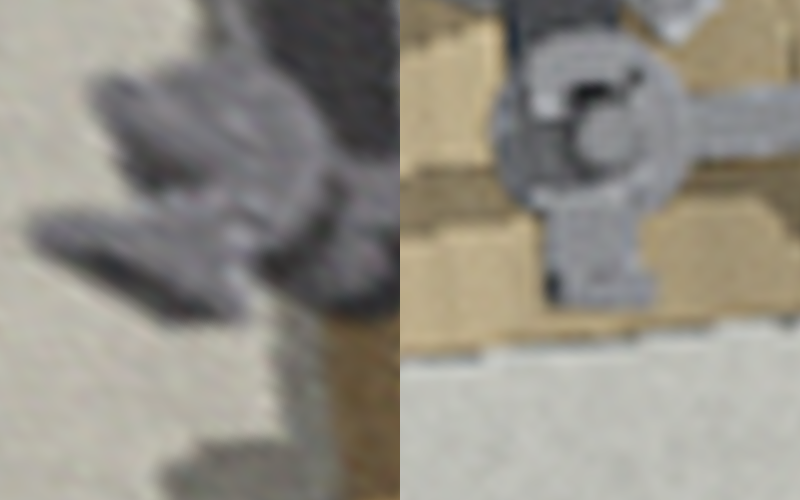

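The top panel shows the pin axis at about (590,135) and the tab middle at about (587,289). That is about 32 mm apart, so the clip is home, with the washer flat under it.

```bash
python3 -c "
from cell import r
print(r.hand_in())"
```

```text
the job is handed in; nothing more can be done
None
```

The joint is made up and the job is handed in (about 27 s used). The washer lies flat on the bush and the clip looks fully home, with its tab about 32 mm behind the pin axis in the last picture. The highest wrist reading during the push was about 19 N, everything is released, and no verdict came back after hand-in.

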